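# Put the film roll away and take the dust cover off its sealed tin

### The job

First put things in their containers: lay the round film roll flat on the floor of the round tin and stand the rectangular slide case upright on its base in the open rectangular tray, without dropping them. Then take the nested pair of lids by the tall knob of the inner lid (it sticks up through the outer lid's collar), lower the pair together onto the tin so that the inner lid sits fully home, let go, grip the outer lid by its collar and lift it alone, level, leaving the inner lid seated. Finish while still holding the outer lid in the air, all of it higher than the inner lid's knob and touching nothing but the gripper; leave the other things on the chest top where they are.

Things in the scene. Friction and masses are not known exactly. Their poses are not given: they have to be found in the camera images.
- tin: Open round aluminium film tin, fixed to the surface, empty at the start: outside diameter 140 mm, inside 134 mm, 45 mm tall, floor 4 mm thick. Origin: centre of its underside, z up. The film roll goes in here and the inner lid on top.
- tray: Open rectangular grey plastic tray, fixed to the surface: 150 mm (its x) by 120 mm (its y) outside, 22 mm tall, walls and floor 3 mm thick. Origin: centre of its underside, z up.
- roll: Loose film roll on a black spool, a flat-lying cylinder 48 mm in diameter and 26 mm tall, about 70 g. Origin: centre of its underside, z up along its axis.
- slide_case: Loose closed slide case, a black plastic box with a thin grey seam: 56 mm (its x) by 36 mm (its y) by 44 mm tall, about 80 g. Origin: centre of its underside, z up.
- inner_lid: Loose round steel inner lid, about 220 g, starts under the outer lid on the surface. From its underside up: plug 124 mm across, 10 mm deep (chamfered to 118 mm), 4 mm play in the tin; flange 140 mm across, 4 mm thick, rests on the tin's rim; central knob, a bar 18 mm across, top at 74 mm. Seated, its origin is 35 mm above the tin's. Origin: centre of its underside, z up.
- inner_knob (a point): Point on the axis of the inner lid's knob, 64 mm above the inner lid's underside (10 mm below the knob's top). With the lids nested the outer lid's collar ends 21 mm below this point, so the bare knob between can be gripped; lifting it carries both lids.
- outer_lid: Loose round aluminium outer lid, 130 g, lying on the inner lid's flange, 155 mm across: skirt (150 mm inside) hangs 12 mm below a 3 mm top plate; central tubular collar, 40 mm outside, 30 mm hole, from 15 to 41 mm up. The inner knob passes through it with 6 mm play, 31 mm sticking out. Nested, its origin is 2 mm above the inner lid's. Origin: centre of skirt's lower edge, z up.
- outer_collar (a point): Point on the collar's axis, 34 mm above the skirt's lower edge: 19 mm above the top plate and 7 mm below the collar's top. Gripping the collar's outside (40 mm) at this height and lifting carries the outer lid alone.
- loupe: Bystander, to be left alone: black stand loupe (magnifier), round, 38 mm across, 42 mm tall. Origin: centre of its underside.
- eraser: Bystander, to be left alone: dark rubber eraser, 45 x 22 x 14 mm. Origin: centre of its underside.
- map_weight: Bystander, to be left alone: brass map weight, round, 48 mm across, 42 mm tall, with a small knob. Origin: centre of its underside.
- dust_brush: Bystander, to be left alone: hand brush lying down, about 160 mm long. Origin: a point on its underside.
- tape_core: Bystander, to be left alone: empty cardboard tape core, a ring 46 mm across, 18 mm tall. Origin: centre of its underside.
- card_pack: Bystander, to be left alone: pack of plain cards, 50 x 75 x 24 mm. Origin: centre of its underside.
There are look-alikes about, which are no part of the job. What is shaped like the outer_lid but blue or yellow is not meant.

How it is judged:
By the outcome, as a careful person would: the job done as asked, in the order asked, and still so for the second after the job is handed in, while the arm keeps its last pose, push and grip.
It also fails if it takes over 72 s, if anything falls off the work surface, if the arm or the gripper's body presses on something with over 40 N, if the wrist force passes 120 N, or if a joint passes its speed limit or range.

### The arm

A 6-joint arm with a two-finger parallel gripper is mounted at the origin on the work surface. World frame = base frame: x ahead of the robot, y to its left, z up, the work surface at z = 0. Lengths are in m, angles in rad, forces in N, time in s.
With the tool pointing down it reaches from about 0.275 to 0.725 m from the base axis. Payload 5.6 kg.
Tool frame: the origin (TCP) lies midway between the tips of the shut fingers; the grasp point (between the pads) lies 19 mm behind it; z points along the fingers, y is the direction in which the jaws open and shut (so a half turn about z gives the same grasp; the last joint's range is limited). The gripper opens to 85 mm and grips with 20 to 120 N. Pads are 22 mm wide; open, the fingers measure 114 mm over their backs; the gripper's body (76 mm by 85 mm) begins 54 mm behind the grasp point. The pads swing forward as they close: fully open they stand 13 mm farther back than shut.
Start: joints at [1.534, 0.255, 0.108, 0, -1.424, -0.285], TCP at [0.174, 0.522, 0.231] pointing down, gripper open.
Joint ranges: [-2.95, 2.95], [-1.21, 1.97], [-1.09, 1.5], [-2.87, 1.71], [-2.94, -0.07], [-3.05, 3.05]. Speed limits (rad/s): [2.57, 2.57, 3.14, 3.14, 3.14, 3.14].

### API

Orientations are given as [roll, pitch, yaw] about the fixed x, y, z axes, in that order (R = Rz(yaw) Ry(pitch) Rx(roll)).
In Python, from cell import * gives the robot as it stands.
- The arm moves only by the shell command python3 -m pendant 'ROWS'. ROWS is a JSON object of lists of equal length, an entry for each row: "translation": the shift along the tool's x, y, z in cm, a list of three; "roll": the turn about the tool's z in degrees; "hand": the opening, from 0 (shut) to 1 (fully open). In form: {"translation": [[dx, dy, dz], ...], "roll": [roll, ...], "hand": [hand, ...]}. A call has 1 to 5 rows; each row is the pose to reach, as a shift and turn from the pose commanded when the call began, along the tool's axes at that moment; what a row does not reach only later rows make up. A row lasts 1/8 s, in which the tool goes at most 62.5 mm and 10.7 degrees, less where a joint would pass 70% of its speed; a pose out of reach is approached as far as the arm can. A call with a gripper value outside its range is refused whole. The fingers move at their own pace and stop on an object; the grip force is fixed at half the most. Time passes only in rows, so rows that repeat a pose let the fingers close. It gives the time, the measured TCP pose, the force and the opening at its end, in the units of the state.
- get_obs(): the state, without advancing time (a new reading comes with each control period).
- grab_frame(name): name is "scene" or "top"; returns a dict with "frame" (384x512x3 uint8, blue, green, red), "z_map" (384x512 float32, m along the optical axis (not along the pixel's ray), 0 where there is no reading), "K" (3x3 intrinsics, pixels), "dist_coeffs" ([k1, k2, p1, p2, k3] as OpenCV has them; the pictures are not rectified), "origin" and "attitude" of the camera in the world. Camera axes: x right, y down, z forward; pixel columns grow to the right and rows downward; lengths in m; the calibration is good to about 2 mm. A picture is of the moment at which its call begins.
- hand_in(): hands the job in, once; it reports no verdict.
Trained networks look in a picture, given as the dict that the camera call returned (one of the last four; its "shot" number tells which), for a name from the list of things; names that differ only in an ending like _2 or _b are one class to them, and where a whole thing is asked for, a point or a joint stands for the part that bears it (a point fixed in the world has none). Each returns a list of dicts, best first, with "confidence" (0 to 1); they miss things now and then, are a little off and sometimes report something else, mostly with a low value. They report only what shows in the picture. A call takes as long as a camera call. They do not tell look-alikes from the thing itself.
- regions_of(query, picture): "region" (384x512 bool, what is visible of it) and "location" ([row, column] in pixels, amid what is visible of it).
The state is a dict: "t": time; "qpos": joint angles; "joint_vel": joint speeds; "tau": joint torques, N m; "tcp_pos": TCP position; "tcp_rot": TCP orientation; "ft_force": force on the tool from outside, world axes, zero at the start; "ft_torque": the same for the moment, N m; "finger_gap": opening from 0.0 (shut) to 1.0 (fully open).
Only numpy, scipy, OpenCV 4.12 (cv2) and the standard library are available. Lean on these libraries where they do the work, as an engineer would, in place of code of your own. Each camera call takes 0.05 s, during which the arm holds its last target.

## Working session

There is one attempt and no reset: what is moved stays moved. The work goes in short steps, Python scripts to look and compute and a shell command to move; the robot and the scene stay as the last step left them, time stands still between calls to the robot, and variables do not carry over. Pictures are saved under pics/ and viewed, and the job is handed in when it is done.

```bash
ls; mkdir -p pics; python3 - <<'E'
from cell import *
import cv2,numpy as np,json
np.set_printoptions(precision=4,suppress=True)
print(get_obs())
for n in ("scene","top"):
    p=grab_frame(n)
    print(n,p["K"],p["dist_coeffs"],p["origin"],p["attitude"],p.get("shot"))
    cv2.imwrite(f"pics/{n}0.png",cv2.resize(p["frame"],(800,600),interpolation=cv2.INTER_CUBIC))
E
```

```text
pics
{'t': 0.0, 'qpos': array([ 1.5336,  0.2558,  0.107 , -0.0005, -1.4239, -0.2846]), 'joint_vel': array([ 0.0007, -0.0007, -0.0013, -0.0006,  0.0003, -0.0002]), 'tau': array([ -0.0016, -38.6626,  23.7944,   5.365 ,  -0.006 ,   0.    ]), 'tcp_pos': array([0.1737, 0.5213, 0.2304]), 'tcp_rot': array([ 3.1397, -0.0001, -0.3219]), 'ft_force': array([0.1613, 0.0641, 0.4604]), 'ft_torque': array([ 0.0127, -0.0462,  0.0375]), 'finger_gap': 1.0001467277205036}
scene [[377.5894   0.     261.3423]
 [  0.     377.5894 197.1529]
 [  0.       0.       1.    ]] [-0.049  0.     0.     0.     0.   ] [1.1494 0.3392 0.7525] [-2.2868  0.0177  2.1262] 1
top [[453.6595   0.     255.9895]
 [  0.     453.6595 193.4482]
 [  0.       0.       1.    ]] [-0.028  0.     0.     0.     0.   ] [ 0.2708 -0.085   1.3688] [-2.9805 -0.0052 -1.5819] 2
```

View pics/scene0.png

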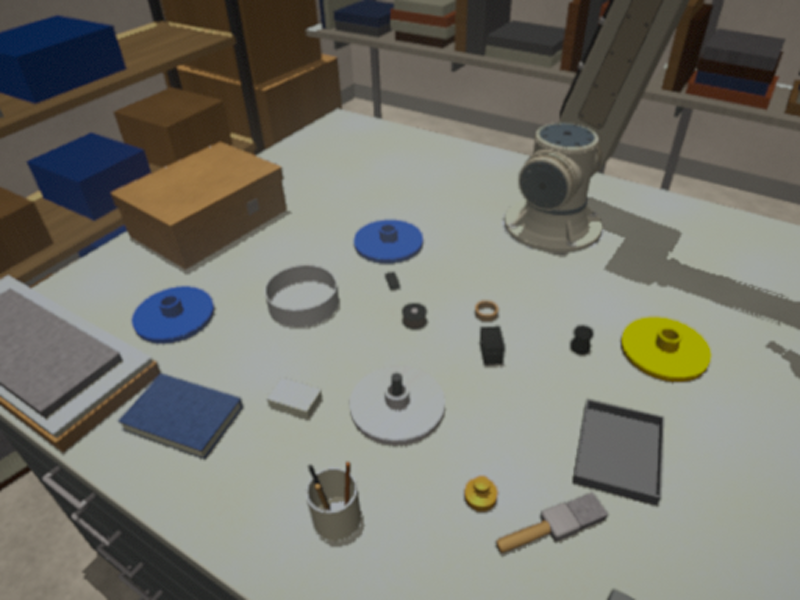

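View pics/top0.png

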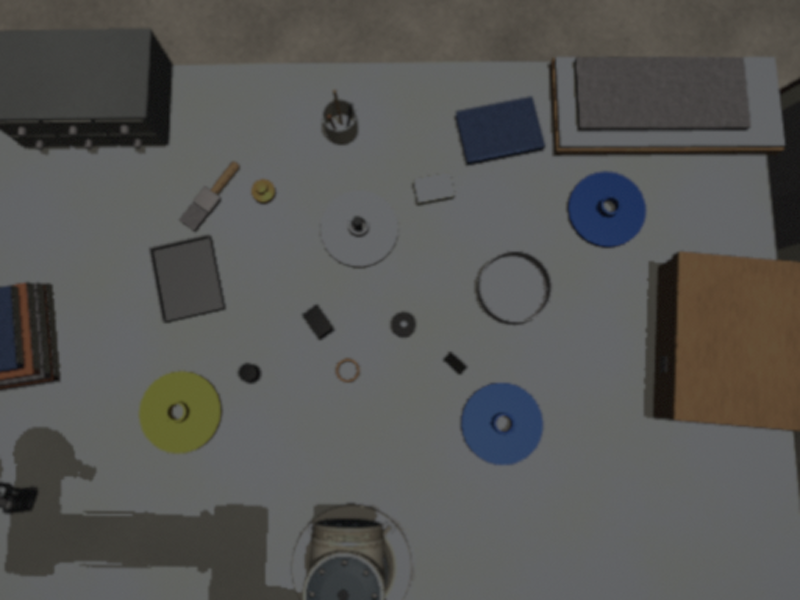

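Scene view (800x600 px): roll at (414,315), slide case at (491,345), nested lids at (397,400), tin at (302,297), tray at (621,450). Blue lids at (174,312) and (388,240) and a yellow one at (666,347) are look-alikes. In the top view, the roll is at (403,324), the case at (318,322), the lids at (359,228), the tin at (513,288) and the tray at (188,279).

```bash
cat > h.py <<'E'
from cell import *
import cv2,numpy as np
from scipy.spatial.transform import Rotation as R
np.set_printoptions(precision=4,suppress=True)
def cloud(p):
    h,w=p["z_map"].shape
    u,v=np.meshgrid(np.arange(w),np.arange(h))
    n=cv2.undistortPoints(np.stack([u,v],-1).reshape(-1,1,2).astype(np.float64),p["K"],np.array(p["dist_coeffs"],float)).reshape(h,w,2)
    z=p["z_map"]
    c=np.dstack([n[...,0]*z,n[...,1]*z,z])
    return c@R.from_euler('xyz',p["attitude"]).as_matrix().T+np.array(p["origin"])
def proj(p,X):
    Rm=R.from_euler('xyz',p["attitude"]).as_matrix()
    rv=cv2.Rodrigues(Rm.T)[0]; t=-Rm.T@np.array(p["origin"])
    return cv2.projectPoints(np.atleast_2d(X).astype(float),rv,t,p["K"],np.array(p["dist_coeffs"],float))[0].reshape(-1,2)
def look(n,names,k=3):
    p=grab_frame(n);C=cloud(p);out={}
    for q in names:
        for r in regions_of(q,p)[:k]:
            m=r["region"]&(p["z_map"]>0)
            P=C[m]
            if len(P)<5: print(n,q,"few");continue
            zt=np.percentile(P[:,2],95)
            T=P[P[:,2]>zt-0.006]
            (rc,rs,ra)=cv2.minAreaRect(T[:,:2].astype(np.float32)*1000)
            print(n,q,round(r["confidence"],2),np.array(r["location"]),len(P),"ztop %.4f"%zt,"zmin %.4f"%np.percentile(P[:,2],3),"mid",np.median(P,0),"toprect",np.round(rc,1),np.round(rs,1),round(ra,1))
            out.setdefault(q,[]).append((r,P))
    return p,C,out
E
python3 - <<'E'
from h import *
N=["roll","slide_case","tin","tray","outer_lid","inner_knob"]
p,C,o=look("top",N,4)
p2,C2,o2=look("scene",N,4)
print(np.median(C[150:170,300:320,2]),np.median(C2[230:240,210:225,2]))
# crops
a=cv2.resize(p["frame"][130:240,180:290],(400,400)); b=cv2.resize(p2["frame"][170:280,215:325],(400,400))
cv2.imwrite("pics/crop1.png",np.clip(np.hstack([a,b]).astype(float)*1.8,0,255).astype(np.uint8))
E
```

```text
top roll 0.45 [208.  259.9] 222 ztop 0.0314 zmin -0.0011 mid [ 0.4477 -0.0971  0.0261] toprect [447.8 -98.5] [44.4 44.2] 46.2
top roll 0.24 [206.9 204.9] 205 ztop 0.0489 zmin 0.0288 mid [0.4497 0.0594 0.0445] toprect [451.7  61.5] [52.6 32.2] 36.8
top slide_case 0.75 [205.5 203.9] 231 ztop 0.0489 zmin 0.0248 mid [0.4493 0.0592 0.0442] toprect [451.3  60.9] [52.  35.4] 35.5
top tin 0.74 [184.2 325.3] 1864 ztop 0.0441 zmin -0.0013 mid [ 0.52   -0.3162  0.0053] toprect [ 516.5 -311.7] [137.6 140.2] 86.7
top tray 0.8 [178.1 120.6] 2000 ztop 0.0225 zmin -0.0010 mid [0.5455 0.3239 0.0047] toprect [543.5 320.6] [152.2 121.9] 12.9
top outer_lid 0.85 [267.3 318.4] 2123 ztop 0.0217 zmin 0.0098 mid [ 0.2579 -0.2818  0.0152] toprect [ 259.3 -281.7] [150.3 149.2] 76.9
top outer_lid 0.74 [148.1 227.2] 1819 ztop 0.0252 zmin 0.0119 mid [ 0.6368 -0.016   0.0179] toprect [639.8 -15.1] [150.  144.9] 43.6
top outer_lid 0.71 [267.4 114.8] 2157 ztop 0.0243 zmin 0.0098 mid [0.2839 0.3218 0.0157] toprect [285.1 323.7] [146.2 152.7] 52.6
top outer_lid 0.56 [136.2 384.6] 1868 ztop 0.0274 zmin 0.0092 mid [ 0.6
[... 712 characters left out ...]
ter_lid 0.94 [154.8 247.7] 1018 ztop 0.0333 zmin 0.0028 mid [ 0.2725 -0.273   0.0141] toprect [ 257.6 -282.9] [42.  34.4] 32.7
scene outer_lid 0.85 [260.7 253.2] 2282 ztop 0.0286 zmin 0.0083 mid [ 0.6533 -0.0041  0.0163] toprect [642.6 -13.5] [33.8 39.5] 22.5
scene outer_lid 0.78 [227.4 429.2] 1854 ztop 0.0334 zmin 0.0042 mid [0.3018 0.328  0.0149] toprect [287.5 325.2] [37.2 38.8] 55.6
scene outer_lid 0.64 [200.9 112.8] 1472 ztop 0.0343 zmin 0.0042 mid [ 0.6841 -0.4929  0.0145] toprect [ 676.1 -505.8] [39.8 38.9] 24.9
scene inner_knob 0.66 [246.2 254.2] 110 ztop 0.0746 zmin 0.0335 mid [ 0.6445 -0.0107  0.0615] toprect [640.3 -13.5] [17. 17.] 46.7
0.0006406197449302375 -0.0010243969522522045
```

View pics/crop1.png

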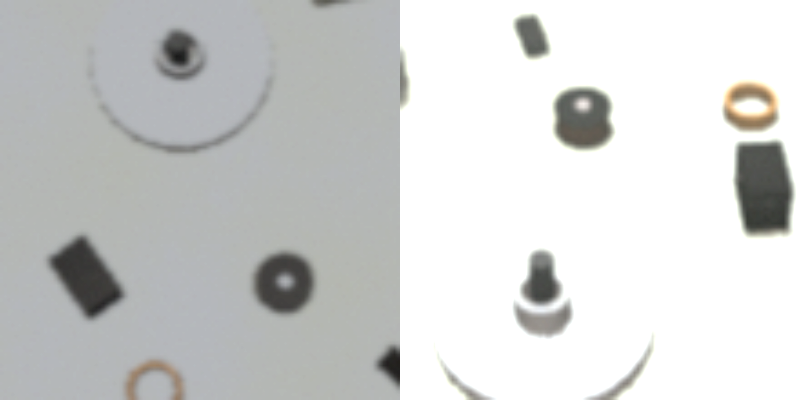

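Candidates (scene px in 800x600). 
- Roll: spool (414,315) against loupe (581,340), 42 mm tall, so not it, and tape core (487,310).
- Case: box (491,345), top at 44 mm, against eraser (392,281).
- Lids: the only one with the dark knob sticking out is the silver pair (397,400). Blue (174,312) and (388,240) and yellow (666,347) are out. 

The crop confirms these choices.

```bash
cat >> h.py <<'E'
def go(x,y,z,yawdeg=None):
    o=get_obs(); Rm=R.from_euler('xyz',o["tcp_rot"]).as_matrix(); yaw=np.degrees(o["tcp_rot"][2])
    d=Rm.T@(np.array([x,y,z])-o["tcp_pos"])*100
    print("t %.2f"%o["t"],"tcp",o["tcp_pos"],"yaw %.2f"%yaw,"F",o["ft_force"],"gap %.3f"%o["finger_gap"],"-> trans cm",np.round(d,2),"roll", None if yawdeg is None else round(-(yawdeg-yaw),2))
E
python3 -c "
from h import *
go(.448,-.0985,.20,0)"
```

```text
t 0.80 tcp [0.1739 0.5218 0.2313] yaw -18.43 F [-1.0646 -0.3759  0.5537] gap 1.002 -> trans cm [45.62 50.18  3.13] roll -18.43
```

```bash
python3 -m pendant '{"translation":[[45.6,50.2,1.0],[45.6,50.2,1.0],[45.6,50.2,1.0],[45.6,50.2,1.0],[45.6,50.2,1.0]],"roll":[-18.4,-18.4,-18.4,-18.4,-18.4],"hand":[1,1,1,1,1]}'; python3 -c "
from h import *
go(.448,-.0985,.20,0)"
```

```text
t: 1.42
tcp_pos: [0.3005, 0.2341, 0.227]
tcp_rot: [-3.141, -0.001, 0.0]
ft_force: [2.2, 1.4, 0.9]
finger_gap: 0.998
t 1.43 tcp [0.3005 0.2341 0.227 ] yaw 0.01 F [2.2329 1.4129 0.9373] gap 0.998 -> trans cm [14.74 33.26  2.68] roll 0.01
```

```bash
python3 -m pendant '{"translation":[[14.7,33.3,2.7],[14.7,33.3,2.7],[14.7,33.3,2.7],[14.7,33.3,2.7],[14.7,33.3,2.7]],"roll":[0,0,0,0,0],"hand":[1,1,1,1,1]}'; python3 -c "
from h import *
go(.448,-.0985,.10,0)"
```

```text
t: 2.05
tcp_pos: [0.4264, -0.0514, 0.2039]
tcp_rot: [-3.141, -0.001, -0.001]
ft_force: [2.1, 0.8, -0.2]
finger_gap: 1.0
t 2.05 tcp [ 0.4264 -0.0514  0.2039] yaw -0.03 F [ 2.0823  0.7821 -0.22  ] gap 1.000 -> trans cm [ 2.15  4.72 10.39] roll -0.03
```

```bash
python3 -m pendant '{"translation":[[2.15,4.7,5],[2.15,4.7,10.4],[2.15,4.7,15],[2.15,4.7,17.5],[2.15,4.7,17.5]],"roll":[0,0,0,0,0],"hand":[1,1,1,1,1]}'; python3 -c "
from h import *
go(.448,-.0985,-.002,0)
p=grab_frame('scene');cv2.imwrite('pics/g1.png',cv2.resize(p['frame'][150:270,200:360],(800,600)))
"
```

```text
t: 2.68
tcp_pos: [0.4457, -0.0965, 0.0271]
tcp_rot: [3.141, 0.004, -0.001]
ft_force: [0.2, 0.2, 1.0]
finger_gap: 1.001
t 2.67 tcp [ 0.4457 -0.0965  0.0271] yaw -0.05 F [0.1503 0.185  1.0383] gap 1.001 -> trans cm [0.24 0.2  2.91] roll -0.05
```

View pics/g1.png

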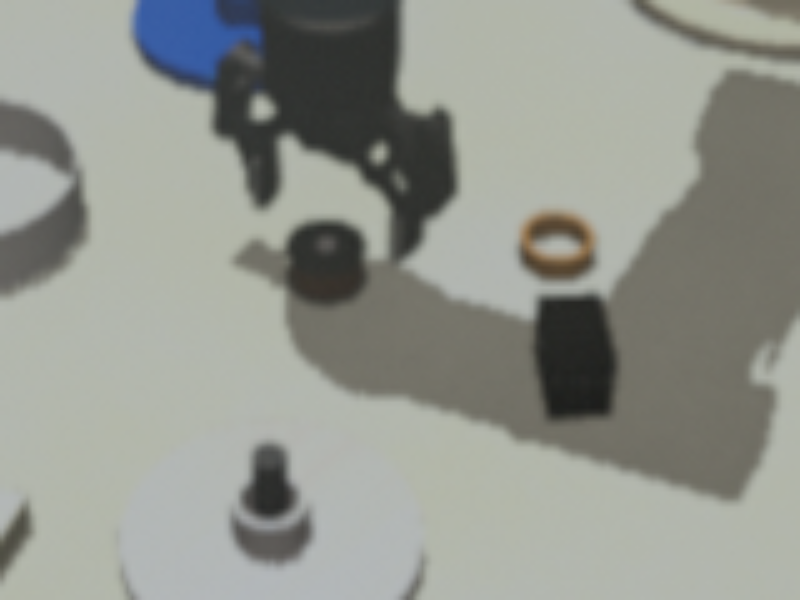

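The gripper is astride the roll at (325,260), with the fingers at (262,190) and (405,240).

```bash
python3 -m pendant '{"translation":[[0.2,0.2,2.7],[0.2,0.2,2.7],[0.2,0.2,2.7],[0.2,0.2,2.7],[0.2,0.2,2.7]],"roll":[0,0,0,0,0],"hand":[1,0.5,0.45,0.4,0.4]}';python3 -m pendant '{"translation":[[0,0,0],[0,0,0],[0,0,0]],"roll":[0,0,0],"hand":[0.3,0.3,0.3]}'; python3 -c "
from h import *
go(.5163,-.312,.12,0)
p=grab_frame('scene');cv2.imwrite('pics/g2.png',cv2.resize(p['frame'][150:270,200:360],(800,600)))
"
```

```text
t: 3.35
tcp_pos: [0.4507, -0.0983, 0.0037]
tcp_rot: [3.141, -0.004, 0.0]
ft_force: [-1.8, 1.0, 6.0]
finger_gap: 0.543
t: 3.72
tcp_pos: [0.4506, -0.0983, 0.0036]
tcp_rot: [3.141, -0.003, 0.0]
ft_force: [-1.4, -0.3, 4.9]
finger_gap: 0.539
t 3.73 tcp [ 0.4506 -0.0983  0.0036] yaw 0.01 F [-1.3837 -0.2946  4.8595] gap 0.539 -> trans cm [  6.6   21.37 -11.61] roll 0.01
```

View pics/g2.png

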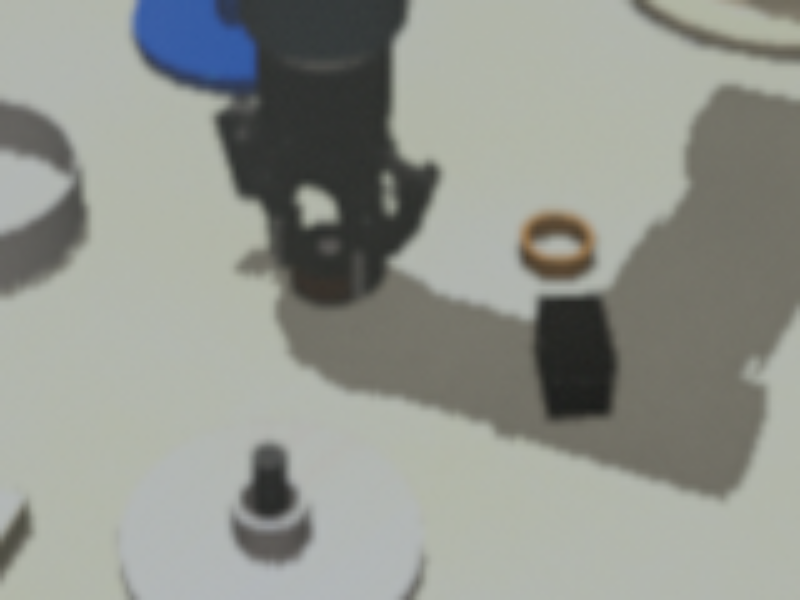

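```bash
python3 -m pendant '{"translation":[[0,0,-2],[0,0,-7],[2,6,-11],[4,12,-11],[5,16,-11]],"roll":[0,0,0,0,0],"hand":[0.3,0.3,0.3,0.3,0.3]}'; python3 -c "
from h import *
go(.5163,-.312,.08,0)
p=grab_frame('scene');cv2.imwrite('pics/g3.png',cv2.resize(p['frame'][90:250,120:330],(800,600)))
"
```

```text
t: 4.4
tcp_pos: [0.5005, -0.2603, 0.1141]
tcp_rot: [3.14, -0.004, -0.0]
ft_force: [0.4, 1.0, -0.4]
finger_gap: 0.541
t 4.40 tcp [ 0.5005 -0.2603  0.1141] yaw -0.01 F [ 0.3931  1.0308 -0.442 ] gap 0.541 -> trans cm [1.56 5.16 3.43] roll -0.01
```

View pics/g3.png

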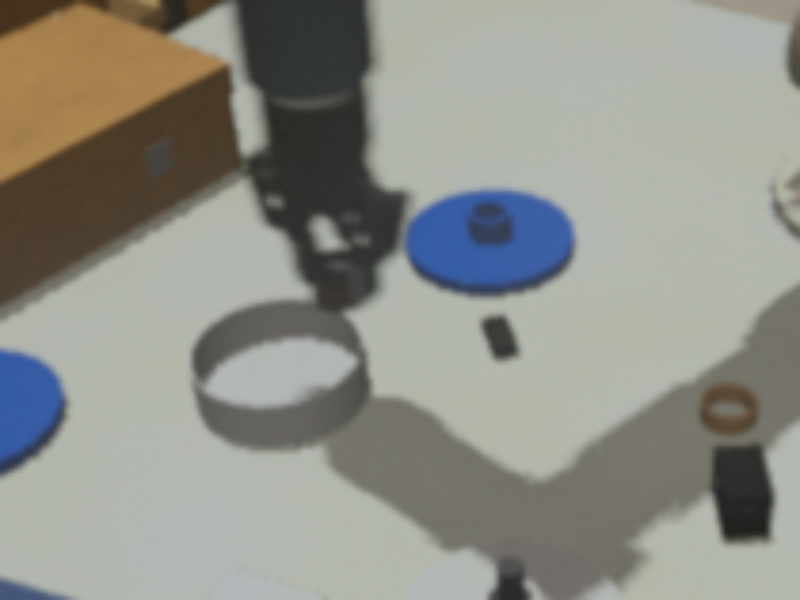

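The roll is held at (340,285) beside the tin (280,370). Next I move over the tin's centre and lower it.

```bash
python3 -m pendant '{"translation":[[1.6,5.2,0],[1.6,5.2,3.4],[1.6,5.2,7],[1.6,5.2,8.5],[1.6,5.2,8.5]],"roll":[0,0,0,0,0],"hand":[0.3,0.3,0.3,0.3,0.3]}'; python3 -c "
from h import *
go(.5163,-.312,.0083,0)
"
```

```text
t: 5.08
tcp_pos: [0.5149, -0.3102, 0.0268]
tcp_rot: [3.142, 0.001, -0.0]
ft_force: [0.7, 0.8, 0.4]
finger_gap: 0.54
t 5.08 tcp [ 0.5149 -0.3102  0.0268] yaw -0.01 F [0.7284 0.8035 0.4094] gap 0.540 -> trans cm [0.14 0.18 1.84] roll -0.01
```

```bash
python3 -m pendant '{"translation":[[0.1,0.1,0.8],[0.1,0.1,1.4],[0.1,0.1,1.7],[0.1,0.1,1.75],[0.1,0.1,1.75]],"roll":[0,0,0,0,0],"hand":[0.3,0.3,0.3,0.3,0.3]}'; python3 -c "
from h import *
go(.5163,-.312,.0076,0)
"
```

```text
t: 5.7
tcp_pos: [0.5162, -0.3114, 0.0092]
tcp_rot: [3.141, -0.0, -0.001]
ft_force: [0.3, 0.3, -0.5]
finger_gap: 0.537
t 5.70 tcp [ 0.5162 -0.3114  0.0092] yaw -0.03 F [ 0.2582  0.2925 -0.4848] gap 0.537 -> trans cm [0.01 0.06 0.16] roll -0.03
```

```bash
python3 -m pendant '{"translation":[[0,0,0.1],[0,0,0.15],[0,0,0.15]],"roll":[0,0,0],"hand":[0.3,0.3,0.3]}'; python3 -c "
from h import *
go(.5163,-.312,.0076,0)
"
```

```text
t: 6.08
tcp_pos: [0.5161, -0.3113, 0.0077]
tcp_rot: [3.142, -0.0, -0.001]
ft_force: [-0.3, -0.1, 0.3]
finger_gap: 0.541
t 6.08 tcp [ 0.5161 -0.3113  0.0077] yaw -0.03 F [-0.3301 -0.1097  0.2937] gap 0.541 -> trans cm [0.02 0.07 0.01] roll -0.03
```

```bash
python3 -m pendant '{"translation":[[0,0,0.1],[0,0,0.1]],"roll":[0,0],"hand":[0.3,0.3]}';  python3 -m pendant '{"translation":[[0,0,0.1],[0,0,0.1]],"roll":[0,0],"hand":[0.3,0.3]}'
```

```text
t: 6.32
tcp_pos: [0.5161, -0.3114, 0.0077]
tcp_rot: [3.141, -0.0, -0.0]
ft_force: [-2.5, 2.7, 6.9]
finger_gap: 0.539
t: 6.58
tcp_pos: [0.5161, -0.3114, 0.0077]
tcp_rot: [3.141, -0.001, -0.0]
ft_force: [-4.8, 3.7, 13.3]
finger_gap: 0.541
```

```bash
python3 -m pendant '{"translation":[[0,0,-0.17],[0,0,-0.17],[0,0,-0.17],[0,0,-0.2],[0,0,-2]],"roll":[0,0,0,0,0],"hand":[0.3,0.75,0.75,0.75,0.75]}';  python3 -m pendant '{"translation":[[0,0,-6],[0,0,-10],[0,6,-10],[-2,12,-10]],"roll":[0,0,0,0],"hand":[0.75,1,1,1]}'; python3 -c "
from h import *
p=grab_frame('top');C=cloud(p)
cv2.imwrite('pics/g4.png',cv2.resize(p['frame'][130:250,260:420],(800,600)))
go(.4525,.0625,.16,35.3)
"
```

```text
t: 7.2
tcp_pos: [0.5149, -0.3109, 0.0241]
tcp_rot: [-3.14, 0.003, -0.001]
ft_force: [0.3, 0.0, -0.3]
finger_gap: 0.754
t: 7.7
tcp_pos: [0.4973, -0.4315, 0.1261]
tcp_rot: [3.141, -0.002, 0.002]
ft_force: [0.7, 0.3, -0.7]
finger_gap: 1.0
t 7.75 tcp [ 0.4927 -0.4384  0.1252] yaw -0.23 F [-1.6615 -3.8719  0.7345] gap 1.001 -> trans cm [ -4.23 -50.06  -3.59] roll -35.53
```

View pics/g4.png

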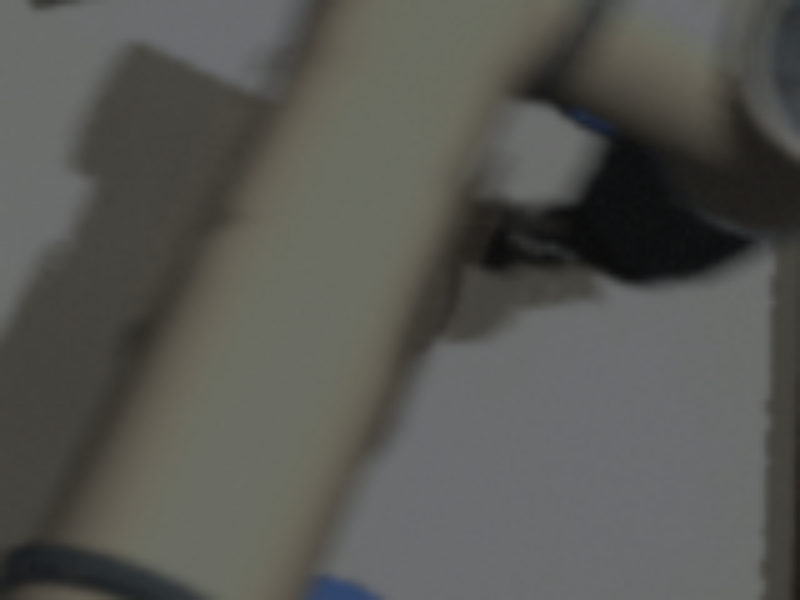

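The arm hides the tin in this view, so I'll check the roll once I'm over the case.

```bash
python3 -m pendant '{"translation":[[-2,-6,-3.6],[-4.2,-50,-3.6],[-4.2,-50,-3.6],[-4.2,-50,-3.6],[-4.2,-50,-3.6]],"roll":[0,-35.5,-35.5,-35.5,-35.5],"hand":[1,1,1,1,1]}';  python3 -c "
from h import *
go(.4525,.0625,.14,35.3)
"
```

```text
t: 8.38
tcp_pos: [0.4651, -0.1276, 0.1594]
tcp_rot: [3.141, -0.0, 0.622]
ft_force: [1.3, 0.7, 0.4]
finger_gap: 1.0
t 8.38 tcp [ 0.4651 -0.1276  0.1594] yaw 35.63 F [1.3343 0.6686 0.3762] gap 1.000 -> trans cm [ 10.06 -16.19   1.94] roll 0.33
```

```bash
python3 -m pendant '{"translation":[[10.1,-16.2,1.9],[10.1,-16.2,1.9],[10.1,-16.2,1.9],[10.1,-16.2,1.9]],"roll":[0,0,0,0],"hand":[1,1,1,1]}';  python3 -c "
from h import *
go(.4525,.0625,.010,35.3)
p=grab_frame('scene');C=cloud(p)
cv2.imwrite('pics/g5.png',cv2.resize(p['frame'][140:260,110:270],(800,600)))
cv2.imwrite('pics/g5b.png',cv2.resize(p['frame'][150:270,230:390],(800,600)))
look('top',['roll','tin','slide_case'],2)
"
```

```text
t: 8.88
tcp_pos: [0.4531, 0.0644, 0.14]
tcp_rot: [-3.141, 0.0, 0.624]
ft_force: [0.1, -1.0, 0.1]
finger_gap: 1.004
t 8.88 tcp [0.4531 0.0644 0.14  ] yaw 35.77 F [ 0.0779 -0.9576  0.1011] gap 1.004 -> trans cm [-0.16  0.12 13.  ] roll 0.47
top roll 0.58 [145.6 230.1] 46 ztop 0.0764 zmin 0.0147 mid [ 0.636  -0.0162  0.0696] toprect [638.7 -14.7] [13.2 14.9] 0.9
top tin 0.95 [183.1 332.1] 1523 ztop 0.0446 zmin -0.0006 mid [ 0.5224 -0.3203  0.0057] toprect [ 515.6 -312.3] [135.3 138.3] 25.6
top slide_case 0.65 [206.9 207. ] 155 ztop 0.0490 zmin 0.0149 mid [0.4414 0.0533 0.0444] toprect [444.8  54.8] [33.9 33.3] 37.1
```

View pics/g5.png

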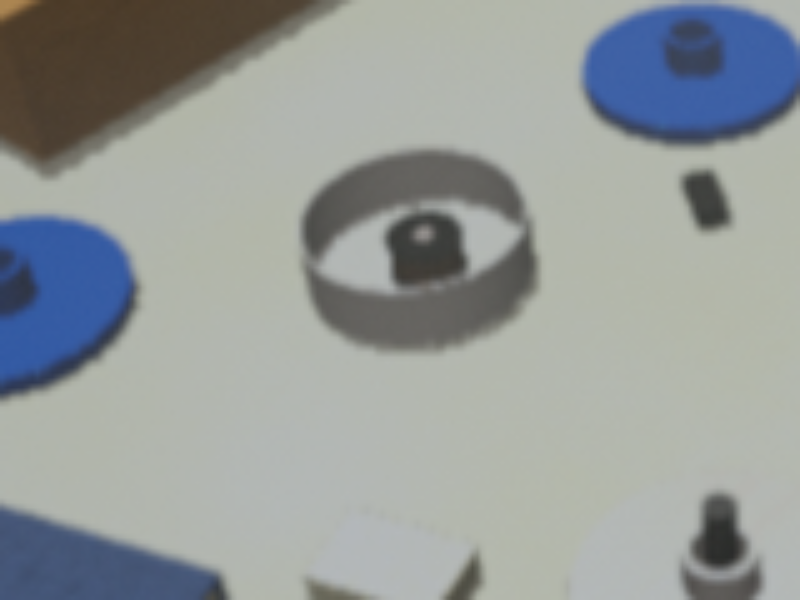

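View pics/g5b.png

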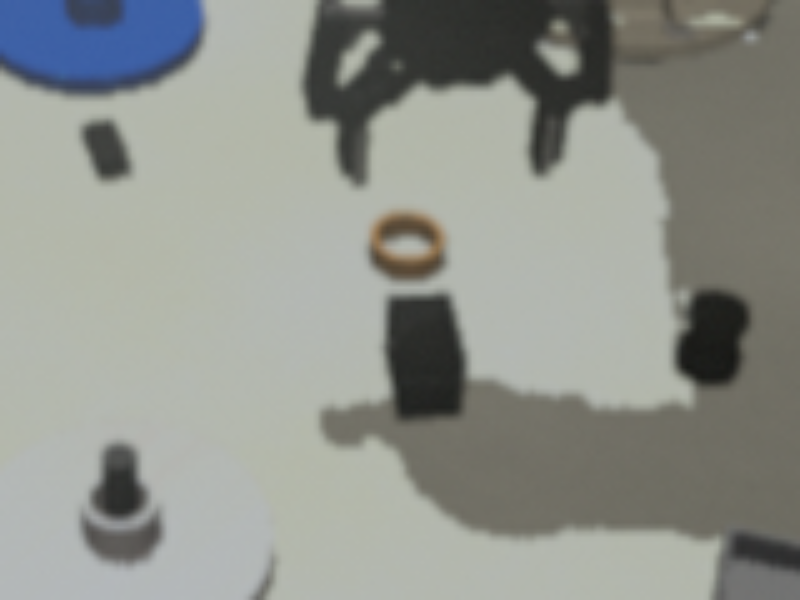

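The roll stands flat in the tin, near its centre (425,245). The gripper is over the case at (425,355), with its jaws across the short side.

```bash
python3 -m pendant '{"translation":[[-0.15,0.1,6],[-0.15,0.1,10],[-0.15,0.1,13.2],[-0.15,0.1,13.2],[-0.15,0.1,13.2]],"roll":[0.4,0.4,0.4,0.4,0.4],"hand":[1,1,1,1,0.3]}';python3 -m pendant '{"translation":[[0,0,0],[0,0,0],[0,0,0],[0,0,0]],"roll":[0,0,0,0],"hand":[0.3,0.25,0.2,0.2]}'; python3 -c "
from h import *
go(.5435,.3206,.10,12.9)
p=grab_frame('scene')
cv2.imwrite('pics/g6.png',cv2.resize(p['frame'][150:270,230:390],(800,600)))
"
```

```text
t: 9.75
tcp_pos: [0.4542, 0.059, 0.0096]
tcp_rot: [3.141, -0.002, 0.611]
ft_force: [0.9, 0.1, -0.5]
finger_gap: 0.814
t: 10.25
tcp_pos: [0.4541, 0.0598, 0.0096]
tcp_rot: [3.141, -0.003, 0.612]
ft_force: [-1.4, -0.2, 7.1]
finger_gap: 0.412
t 10.25 tcp [0.4541 0.0598 0.0096] yaw 35.09 F [-1.3693 -0.2181  7.0875] gap 0.412 -> trans cm [ 22.33 -16.19  -8.99] roll 22.19
```

View pics/g6.png

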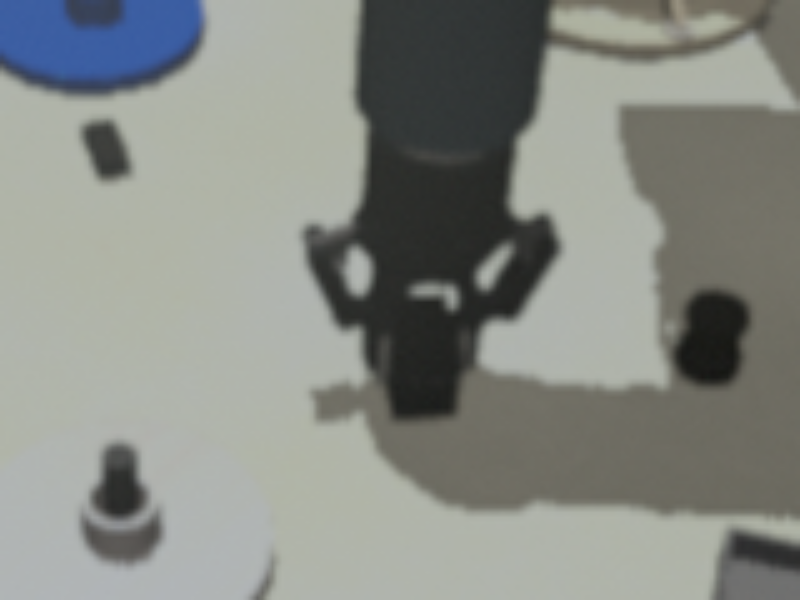

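The case is gripped (gap 0.41, about 35 mm). I'll lift it and carry it to the tray.

```bash
python3 -m pendant '{"translation":[[0,0,-3],[0,0,-9],[5,-4,-11],[22.3,-16.2,-11],[22.3,-16.2,-11]],"roll":[0,0,10,22.2,22.2],"hand":[0.2,0.2,0.2,0.2,0.2]}';python3 -c "
from h import *
go(.5435,.3206,.10,12.9)
"
```

```text
t: 10.92
tcp_pos: [0.5123, 0.2363, 0.1187]
tcp_rot: [-3.141, -0.001, 0.222]
ft_force: [1.2, -0.3, -0.6]
finger_gap: 0.413
t 10.93 tcp [0.5123 0.2363 0.1187] yaw 12.71 F [ 1.1726 -0.2917 -0.6214] gap 0.413 -> trans cm [ 4.89 -7.54  1.88] roll -0.19
```

```bash
python3 -m pendant '{"translation":[[4.9,-7.5,0],[4.9,-7.5,0],[4.9,-7.5,4],[4.9,-7.5,6],[4.9,-7.5,6]],"roll":[0,0,0,0,0],"hand":[0.2,0.2,0.2,0.2,0.2]}';python3 -c "
from h import *
go(.5435,.3206,.0126,12.9)
p=grab_frame('scene')
cv2.imwrite('pics/g7.png',cv2.resize(p['frame'][200:344,320:512],(800,600)))
look('top',['tray'],2)
"
```

```text
t: 11.55
tcp_pos: [0.5417, 0.3176, 0.0559]
tcp_rot: [3.14, 0.004, 0.225]
ft_force: [-0.4, 0.1, -1.0]
finger_gap: 0.416
t 11.55 tcp [0.5417 0.3176 0.0559] yaw 12.86 F [-0.3845  0.1497 -0.9903] gap 0.416 -> trans cm [ 0.26 -0.26  4.33] roll -0.04
top tray 0.71 [186.4 126.1] 1367 ztop 0.0244 zmin -0.0012 mid [0.5171 0.3031 0.0051] toprect [544.2 317.4] [151.8 129.8] 12.4
```

View pics/g7.png

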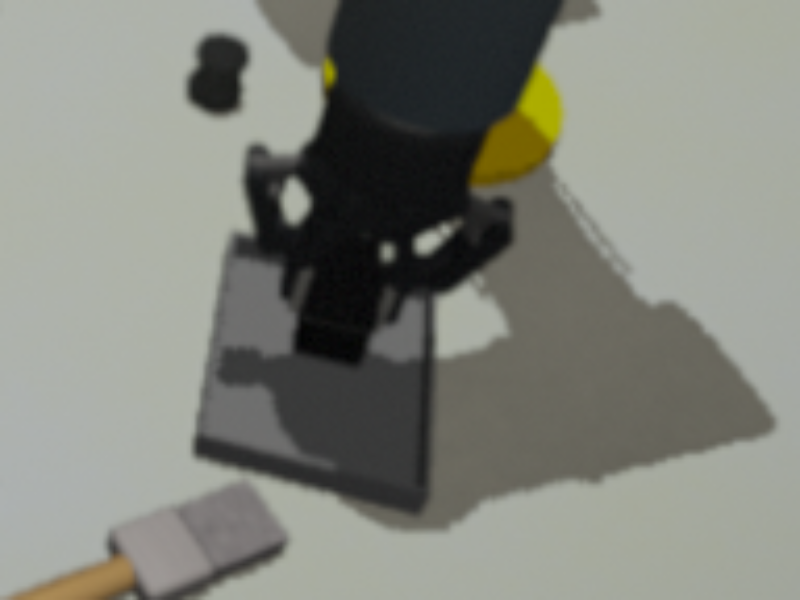

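The case is upright at (340,305), centred over the tray and aligned with it. I'll lower it in steps.

```bash
python3 -m pendant '{"translation":[[0.2,-0.2,2],[0.2,-0.2,3.3],[0.2,-0.2,4.0],[0.2,-0.2,4.2],[0.2,-0.2,4.2]],"roll":[0,0,0,0,0],"hand":[0.2,0.2,0.2,0.2,0.2]}';python3 -m pendant '{"translation":[[0,0,0.1],[0,0,0.1]],"roll":[0,0],"hand":[0.2,0.2]}';python3 -m pendant '{"translation":[[0,0,0.1],[0,0,0.1]],"roll":[0,0],"hand":[0.2,0.2]}'
```

```text
t: 12.32
tcp_pos: [0.5447, 0.3209, 0.0162]
tcp_rot: [-3.141, -0.001, 0.225]
ft_force: [-0.9, -0.3, -0.5]
finger_gap: 0.417
t: 12.58
tcp_pos: [0.5446, 0.3209, 0.015]
tcp_rot: [-3.141, -0.0, 0.225]
ft_force: [0.6, -0.7, -0.5]
finger_gap: 0.413
t: 12.82
tcp_pos: [0.5444, 0.3207, 0.0137]
tcp_rot: [3.142, 0.0, 0.224]
ft_force: [0.5, -0.1, -0.7]
finger_gap: 0.412
```

```bash
python3 -m pendant '{"translation":[[0,0,0.1],[0,0,0.1]],"roll":[0,0],"hand":[0.2,0.2]}';python3 -m pendant '{"translation":[[0,0,0.1],[0,0,0.1]],"roll":[0,0],"hand":[0.2,0.2]}'
```

```text
t: 13.08
tcp_pos: [0.5445, 0.3208, 0.0128]
tcp_rot: [-3.142, -0.0, 0.224]
ft_force: [-0.1, 0.1, -0.3]
finger_gap: 0.411
t: 13.32
tcp_pos: [0.5445, 0.3208, 0.0127]
tcp_rot: [3.142, -0.0, 0.225]
ft_force: [-2.9, -1.2, 6.2]
finger_gap: 0.412
```

```bash
python3 -m pendant '{"translation":[[0,0,-0.08],[0,0,-0.08],[0,0,-0.08],[0,0,-0.1],[0,0,-2]],"roll":[0,0,0,0,0],"hand":[0.2,0.65,0.65,0.65,0.65]}';  python3 -m pendant '{"translation":[[0,0,-6],[0,0,-12],[0,5,-14],[0,11,-14]],"roll":[0,0,0,0],"hand":[0.65,0.65,0.65,0.65]}'; python3 -c "
from h import *
go(.640,-.014,.15,0)
p=grab_frame('scene');
cv2.imwrite('pics/g8.png',cv2.resize(p['frame'][200:344,320:512],(800,600)))
"
```

```text
t: 13.95
tcp_pos: [0.5434, 0.32, 0.0302]
tcp_rot: [3.14, 0.003, 0.224]
ft_force: [0.8, 0.3, -0.2]
finger_gap: 0.653
t: 14.45
tcp_pos: [0.5701, 0.2138, 0.1743]
tcp_rot: [-3.14, -0.005, 0.227]
ft_force: [0.3, 0.2, -0.9]
finger_gap: 0.649
t 14.45 tcp [0.5701 0.2138 0.1743] yaw 13.00 F [ 0.2573  0.1662 -0.8973] gap 0.649 -> trans cm [ 1.67 23.77  2.41] roll 13.0
```

View pics/g8.png

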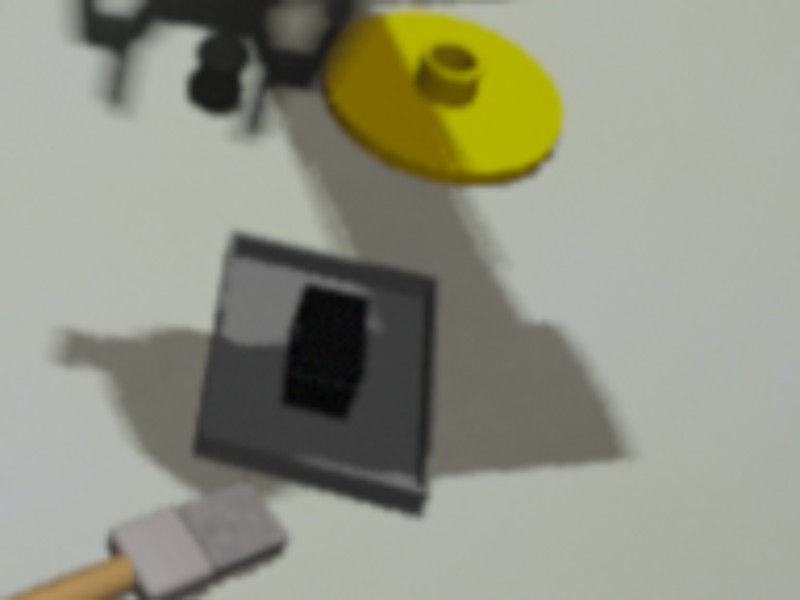

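The case stands upright in the tray at (325,350). Next are the lids.

```bash
python3 -m pendant '{"translation":[[1.7,23.8,2.4],[1.7,23.8,2.4],[1.7,23.8,2.4],[1.7,23.8,2.4],[1.7,23.8,2.4]],"roll":[8,13,13,13,13],"hand":[0.6,0.6,0.6,0.6,0.6]}'; python3 -c "
from h import *
go(.640,-.014,.05,0)
p=grab_frame('scene');
cv2.imwrite('pics/g9.png',cv2.resize(p['frame'][190:310,170:330],(800,600)))
look('scene',['inner_knob'],1)
"
```

```text
t: 15.12
tcp_pos: [0.6386, -0.0184, 0.1465]
tcp_rot: [3.141, 0.002, -0.007]
ft_force: [0.4, 0.3, -0.0]
finger_gap: 0.6
t 15.12 tcp [ 0.6386 -0.0184  0.1465] yaw -0.42 F [ 0.3965  0.2913 -0.0099] gap 0.600 -> trans cm [ 0.16 -0.45  9.65] roll -0.42
scene inner_knob 0.69 [247.4 253. ] 92 ztop 0.0738 zmin 0.0366 mid [ 0.6442 -0.01    0.0596] toprect [641.6 -12.5] [12.2 13.4] 68.1
```

View pics/g9.png

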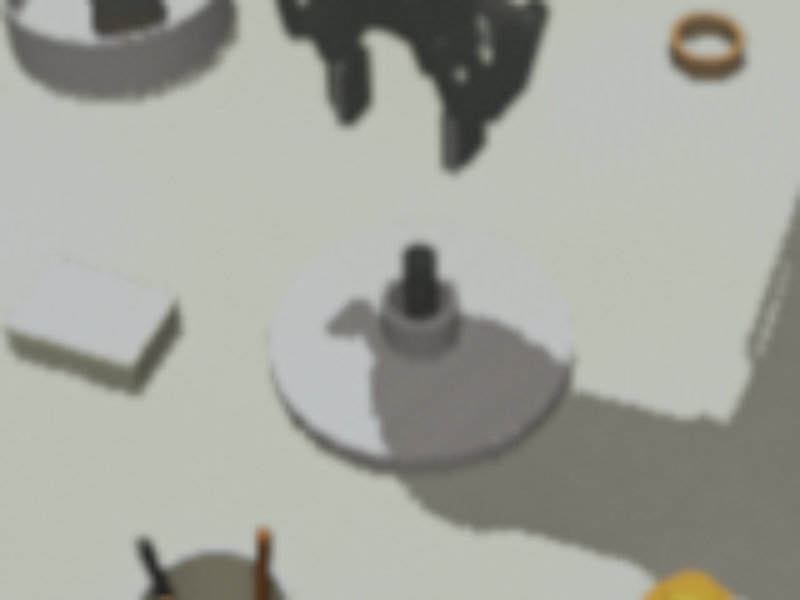

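The knob is at (420,265), with the jaws at (350,95) and (460,140) behind it and above it. I'll descend.

```bash
python3 -m pendant '{"translation":[[0.2,-0.4,3],[0.2,-0.4,6],[0.2,-0.4,8.8],[0.2,-0.4,9.1],[0.2,-0.4,9.1]],"roll":[-0.4,-0.4,-0.4,-0.4,-0.4],"hand":[0.5,0.5,0.5,0.5,0.5]}'; python3 -c "
from h import *
go(.6405,-.014,.047,0)
p=grab_frame('scene');
cv2.imwrite('pics/g10.png',cv2.resize(p['frame'][200:290,190:310],(800,600)))
"
```

```text
t: 15.9
tcp_pos: [0.6411, -0.0099, 0.0579]
tcp_rot: [3.141, -0.001, 0.006]
ft_force: [0.0, 0.3, -0.1]
finger_gap: 0.498
t 15.90 tcp [ 0.6411 -0.0099  0.0579] yaw 0.34 F [ 0.0179  0.3342 -0.061 ] gap 0.498 -> trans cm [-0.07  0.41  1.09] roll 0.34
```

View pics/g10.png

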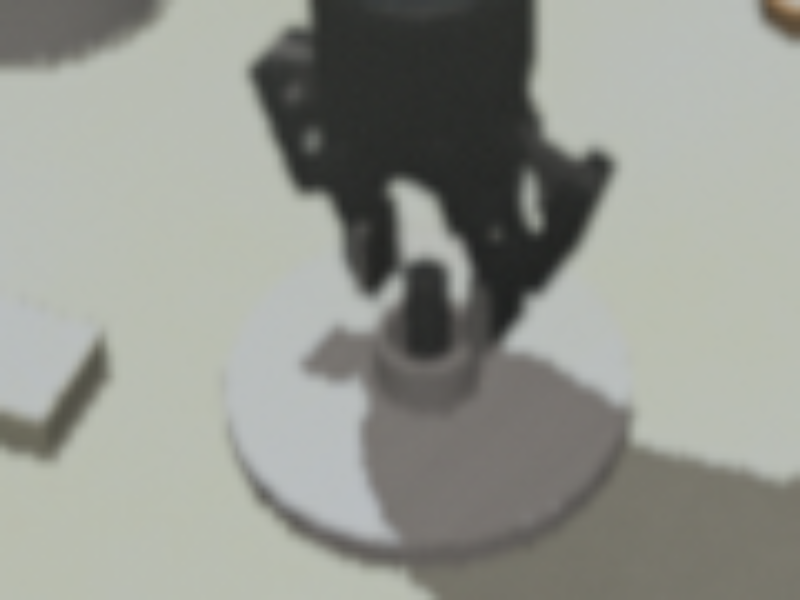

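```bash
python3 -m pendant '{"translation":[[0,0.4,0],[0,0.4,0.7],[0,0.4,1.0],[0,0.4,1.0],[0,0.4,1.0]],"roll":[0.3,0.3,0.3,0.3,0.3],"hand":[0.5,0.5,0.5,0.4,0.2]}';python3 -m pendant '{"translation":[[0,0,0],[0,0,0],[0,0,0],[0,0,0]],"roll":[0,0,0,0],"hand":[0.1,0,0,0]}'; python3 -c "
from h import *
go(.6405,-.014,.047,0)
p=grab_frame('scene');
cv2.imwrite('pics/g11.png',cv2.resize(p['frame'][200:290,190:310],(800,600)))
"
```

```text
t: 16.58
tcp_pos: [0.6406, -0.0148, 0.0468]
tcp_rot: [3.141, -0.0, -0.0]
ft_force: [-1.0, -6.1, 2.7]
finger_gap: 0.21
t: 17.08
tcp_pos: [0.6406, -0.0148, 0.047]
tcp_rot: [3.141, -0.0, -0.001]
ft_force: [0.3, -0.8, 1.9]
finger_gap: 0.188
t 17.07 tcp [ 0.6406 -0.0148  0.047 ] yaw -0.03 F [ 0.3157 -0.7837  1.8553] gap 0.188 -> trans cm [-0.01 -0.08 -0.  ] roll -0.03
```

View pics/g11.png

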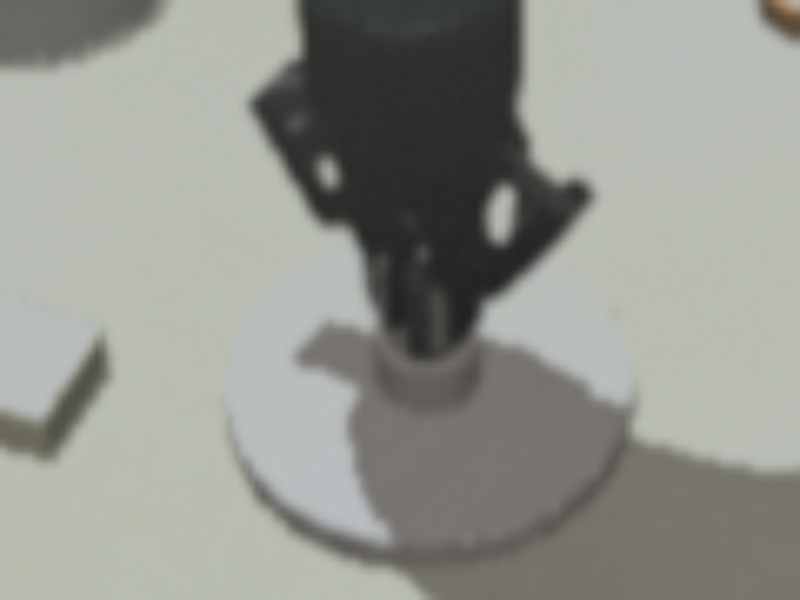

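The grip is on the bare knob, just above the collar (425,350). I'll lift slowly.

```bash
python3 -m pendant '{"translation":[[0,0,-0.5],[0,0,-2],[0,0,-4],[0,0,-7],[0,0,-9]],"roll":[0,0,0,0,0],"hand":[0,0,0,0,0]}'; python3 -c "
from h import *
go(.5161,-.3122,.137,0)
p=grab_frame('scene');
cv2.imwrite('pics/g12.png',cv2.resize(p['frame'][170:290,170:330],(800,600)))
"
```

```text
t: 17.75
tcp_pos: [0.641, -0.0146, 0.139]
tcp_rot: [-3.141, -0.002, -0.0]
ft_force: [0.4, -0.1, -3.6]
finger_gap: 0.189
t 17.75 tcp [ 0.641  -0.0146  0.139 ] yaw -0.03 F [ 0.4419 -0.0883 -3.5587] gap 0.189 -> trans cm [-12.48  29.77   0.17] roll -0.03
```

View pics/g12.png

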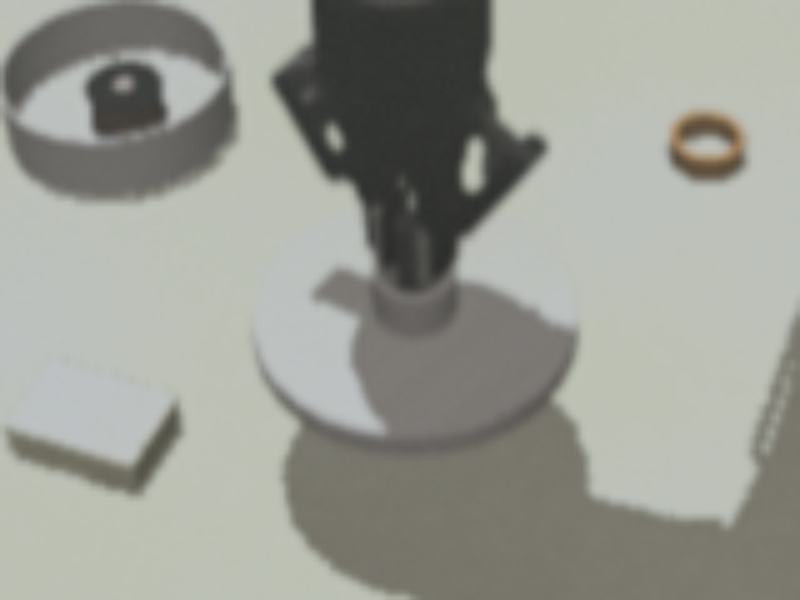

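Both lids hang level from the knob, and the force of −3.6 N matches 350 g. I'll carry them to the tin gently so the outer lid doesn't slide.

```bash
python3 -m pendant '{"translation":[[-0.5,1.2,0],[-1.4,3.3,0],[-2.6,6.2,0],[-3.9,9.3,0],[-5.2,12.4,0]],"roll":[0,0,0,0,0],"hand":[0,0,0,0,0]}'; python3 -m pendant '{"translation":[[-1.3,3.1,0],[-2.6,6.2,0],[-3.9,9.3,0],[-5.2,12.4,0],[-6.2,14.7,0]],"roll":[0,0,0,0,0],"hand":[0,0,0,0,0]}'; python3 -c "
from h import *
go(.5161,-.3122,.137,0)
"
```

```text
t: 18.42
tcp_pos: [0.5864, -0.1409, 0.1356]
tcp_rot: [3.142, 0.002, -0.002]
ft_force: [-0.3, -0.4, -4.1]
finger_gap: 0.188
t: 19.05
tcp_pos: [0.5238, -0.2878, 0.1357]
tcp_rot: [-3.141, 0.002, -0.003]
ft_force: [0.2, -0.1, -3.5]
finger_gap: 0.195
t 19.05 tcp [ 0.5238 -0.2878  0.1357] yaw -0.14 F [ 0.1728 -0.1339 -3.5418] gap 0.195 -> trans cm [-0.76  2.45 -0.13] roll -0.14
```

```bash
python3 -m pendant '{"translation":[[-0.5,1.5,0],[-0.8,2.3,0],[-0.9,2.5,0],[-0.9,2.5,0],[-0.9,2.5,0]],"roll":[0,0,0,0,0],"hand":[0,0,0,0,0]}'; python3 -c "
from h import *
go(.5161,-.3122,.1,0)
p,C,o=look('scene',['outer_lid','tin','inner_knob'],4)
cv2.imwrite('pics/g13.png',cv2.resize(p['frame'][110:230,110:270],(800,600)))
"
```

```text
t: 19.68
tcp_pos: [0.5177, -0.31, 0.1367]
tcp_rot: [-3.141, -0.0, 0.0]
ft_force: [0.8, -0.5, -4.7]
finger_gap: 0.193
t 19.68 tcp [ 0.5177 -0.31    0.1367] yaw 0.01 F [ 0.82   -0.5459 -4.6644] gap 0.193 -> trans cm [-0.16  0.22  3.67] roll 0.01
scene outer_lid 0.95 [153.7 246.9] 1055 ztop 0.0324 zmin 0.0000 mid [ 0.2724 -0.272   0.014 ] toprect [ 257.9 -282.8] [43.9 34.7] 33.3
scene outer_lid 0.72 [203.8 112.9] 1502 ztop 0.0345 zmin 0.0016 mid [ 0.6857 -0.4922  0.0145] toprect [ 676.6 -505.7] [39.4 38.9] 40.6
scene outer_lid 0.7 [226.6 427.6] 1862 ztop 0.0337 zmin 0.0044 mid [0.3018 0.3286 0.0149] toprect [286.7 325.6] [37.1 38.1] 78.9
scene outer_lid 0.64 [168.9 189.2] 1412 ztop 0.1207 zmin 0.0946 mid [ 0.5334 -0.293   0.1059] toprect [ 520.3 -305.5] [33.9 39.3] 47.5
scene tin 0.83 [198.6 192.7] 804 ztop 0.0435 zmin 0.0010 mid [ 0.544  -0.2863  0.0164] toprect [ 538.8 -292.3] [ 80.9 138.1] 43.0
scene inner_knob 0.68 [283.6 397.3] 568 ztop 0.0478 zmin 0.0018 mid [0.5599 0.3217 0.0446] toprect [545.7 321.1] [58.5 35.1] 13.3
scene inner_knob 0.15 [254.1 189.2] 571 ztop 0.0263 zmin 0.0063 mid [ 0.7259 -0.1581  0.0231] toprect [ 719.6 -163.7] [50.4 75.4] 11.2
```

View pics/g13.png

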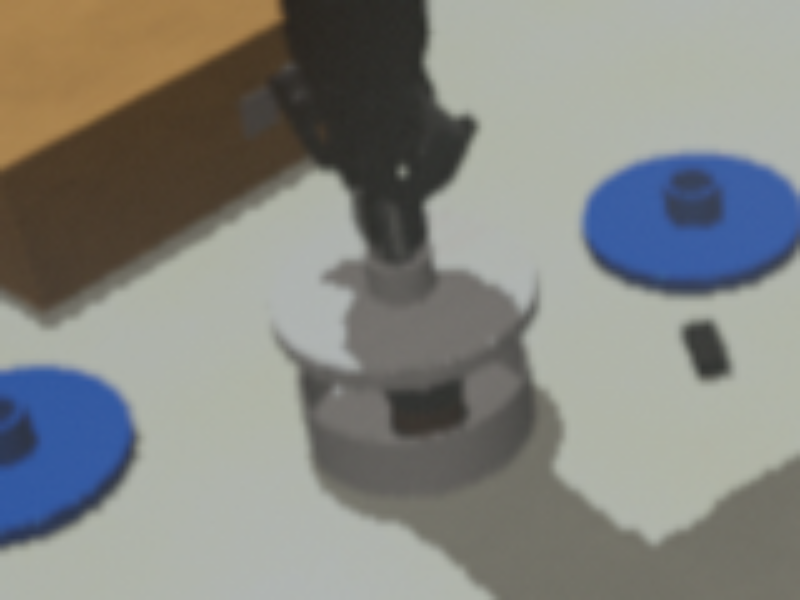

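```bash
python3 -m pendant '{"translation":[[-0.15,0.2,0],[-0.15,0.2,1.5],[-0.15,0.2,2.2],[-0.15,0.2,2.2],[-0.15,0.2,2.2]],"roll":[0,0,0,0,0],"hand":[0,0,0,0,0]}'; python3 -c "
from h import *
go(.5161,-.3122,.082,0)
for n in ('scene','top'):
  p=grab_frame(n);C=cloud(p)
  for r in regions_of('outer_lid',p)[:6]:
    P=C[r['region']&(p['z_map']>0)]
    if abs(np.median(P[:,0])-.52)<.05:
        Q=P[(P[:,2]>np.median(P[:,2])-.004)&(P[:,2]<np.median(P[:,2])+.005)]
        print(n,len(Q),np.median(Q[:,2]),cv2.minEnclosingCircle(Q[:,:2].astype(np.float32)*1000),cv2.minAreaRect(Q[:,:2].astype(np.float32)*1000))
"
```

```text
t: 20.5
tcp_pos: [0.516, -0.3128, 0.1149]
tcp_rot: [3.141, -0.0, -0.001]
ft_force: [-0.3, -0.3, -2.8]
finger_gap: 0.19
t 20.50 tcp [ 0.516  -0.3128  0.1149] yaw -0.03 F [-0.2502 -0.3029 -2.8302] gap 0.190 -> trans cm [ 0.01 -0.06  3.29] roll -0.03
top 1198 0.08544140981725523 ((514.64794921875, -309.86517333984375), 77.23328399658203) ((504.26776123046875, -302.36505126953125), (151.174072265625, 126.45001983642578), 52.12944793701172)
```

The top camera puts the outer lid within about 3 mm of the tin's axis (radius 77.2 mm). I'll lower it in small steps while watching the force.

```bash
python3 -m pendant '{"translation":[[0,-0.05,0.8],[0,-0.05,1.6],[0,-0.05,2.0],[0,-0.05,2.0]],"roll":[0,0,0,0],"hand":[0,0,0,0]}'; python3 -m pendant '{"translation":[[0,0,0.4],[0,0,0.4]],"roll":[0,0],"hand":[0,0]}';python3 -m pendant '{"translation":[[0,0,0.3],[0,0,0.3]],"roll":[0,0],"hand":[0,0]}'
```

```text
t: 21.2
tcp_pos: [0.5155, -0.312, 0.0941]
tcp_rot: [-3.141, 0.001, -0.001]
ft_force: [-0.7, -0.1, -3.1]
finger_gap: 0.191
t: 21.45
tcp_pos: [0.5157, -0.312, 0.0905]
tcp_rot: [-3.141, 0.0, -0.001]
ft_force: [-0.1, 0.8, -3.6]
finger_gap: 0.187
t: 21.7
tcp_pos: [0.5158, -0.3121, 0.0875]
tcp_rot: [-3.141, 0.0, -0.001]
ft_force: [-0.1, 0.7, -2.8]
finger_gap: 0.19
```

```bash
python3 -c "
from h import *
go(.5161,-.3122,.082,0)
p=grab_frame('scene')
cv2.imwrite('pics/g14.png',cv2.resize(p['frame'][130:220,130:250],(800,600)))
"
```

```text
t 21.70 tcp [ 0.5158 -0.3121  0.0875] yaw -0.04 F [-0.0673  0.7427 -2.8113] gap 0.190 -> trans cm [0.03 0.01 0.55] roll -0.04
```

View pics/g14.png

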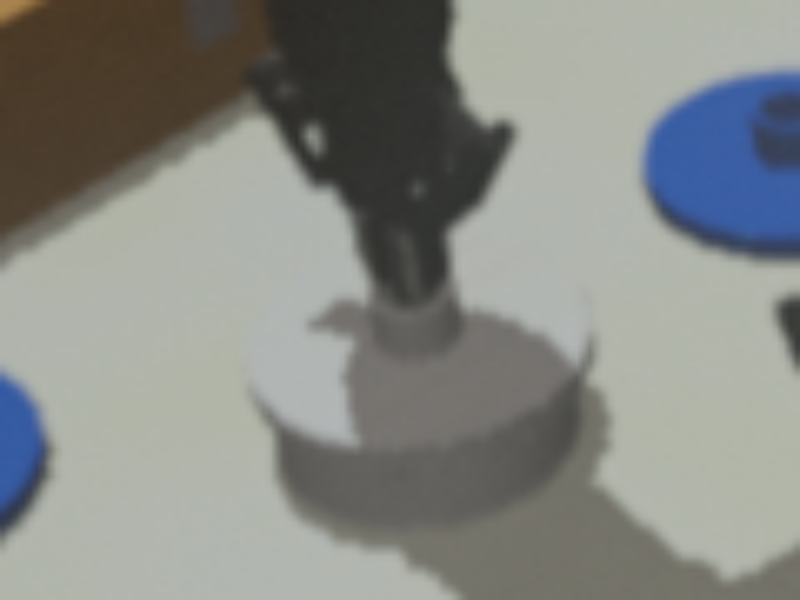

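```bash
python3 -m pendant '{"translation":[[0,0,0.3],[0,0,0.3]],"roll":[0,0],"hand":[0,0]}';python3 -m pendant '{"translation":[[0,0,0.15],[0,0,0.15]],"roll":[0,0],"hand":[0,0]}';python3 -m pendant '{"translation":[[0,0,0.1],[0,0,0.1]],"roll":[0,0],"hand":[0,0]}'
```

```text
t: 22.0
tcp_pos: [0.5158, -0.3121, 0.0845]
tcp_rot: [-3.142, 0.0, -0.001]
ft_force: [0.2, -0.0, -2.9]
finger_gap: 0.188
t: 22.25
tcp_pos: [0.5158, -0.3121, 0.0831]
tcp_rot: [3.142, 0.0, -0.001]
ft_force: [0.5, 0.2, -3.6]
finger_gap: 0.186
t: 22.5
tcp_pos: [0.5158, -0.3121, 0.0822]
tcp_rot: [3.142, 0.0, -0.001]
ft_force: [0.1, 0.1, -4.4]
finger_gap: 0.191
```

```bash
python3 -m pendant '{"translation":[[0,0,0.1],[0,0,0.1]],"roll":[0,0],"hand":[0,0]}';python3 -m pendant '{"translation":[[0,0,0.1],[0,0,0.1]],"roll":[0,0],"hand":[0,0]}'
```

```text
t: 22.75
tcp_pos: [0.5159, -0.3122, 0.082]
tcp_rot: [3.141, -0.001, -0.0]
ft_force: [-1.6, 1.5, 2.5]
finger_gap: 0.19
t: 23.0
tcp_pos: [0.5159, -0.3122, 0.0819]
tcp_rot: [3.141, -0.001, -0.0]
ft_force: [-4.0, 4.2, 8.9]
finger_gap: 0.192
```

The inner lid has bottomed out at TCP z 0.082, which is exactly 35 mm above the pickup height. I'll take the pressure off, let go and go up for a look.

```bash
python3 -m pendant '{"translation":[[0,0,-0.17],[0,0,-0.17],[0,0,-0.17],[0,0,-0.17],[0,0,-0.17]],"roll":[0,0,0,0,0],"hand":[0,0.3,0.5,0.7,0.75]}'; python3 -m pendant '{"translation":[[0,0,-2],[0,0,-6],[0,0,-8],[0,-1,-8]],"roll":[0,0,0,0],"hand":[0.75,0.75,0.75,0.75]}'; python3 -c "
from h import *
go(.5161,-.3122,.052,0)
p=grab_frame('scene');C=cloud(p)
cv2.imwrite('pics/g15.png',cv2.resize(p['frame'][130:220,130:250],(800,600)))
for q in ('outer_lid','inner_knob'):
  for r in regions_of(q,p)[:6]:
    P=C[r['region']&(p['z_map']>0)]
    if abs(np.median(P[:,0])-.52)<.05:
        z=np.percentile(P[:,2],[2,50,98]);print(q,len(P),z)
        Q=P[P[:,2]>z[2]-.005]; print(cv2.minAreaRect(Q[:,:2].astype(np.float32)*1000))
        Q=P[abs(P[:,2]-np.median(P[:,2]))<.005];print(cv2.minEnclosingCircle(Q[:,:2].astype(np.float32)*1000))
        A=np.c_[Q[:,:2],np.ones(len(Q))];print('plane',np.linalg.lstsq(A,Q[:,2],rcond=None)[0])
"
```

```text
t: 23.62
tcp_pos: [0.5159, -0.3122, 0.0819]
tcp_rot: [3.141, -0.0, -0.001]
ft_force: [0.0, -1.3, 0.1]
finger_gap: 0.747
t: 24.12
tcp_pos: [0.5168, -0.3027, 0.1637]
tcp_rot: [3.14, -0.004, -0.001]
ft_force: [1.3, 0.3, -0.5]
finger_gap: 0.748
t 24.12 tcp [ 0.5168 -0.3027  0.1637] yaw -0.08 F [ 1.26    0.2863 -0.5141] gap 0.748 -> trans cm [-0.11  0.94 11.17] roll -0.08
outer_lid 1410 [0.0388 0.0512 0.076 ]
((516.8226318359375, -309.64886474609375), (36.32478332519531, 38.38302993774414), 41.252323150634766)
((515.5204467773438, -309.79498291015625), 78.5565414428711)
plane [-0.0017 -0.0045  0.0507]
inner_knob 69 [0.0735 0.094  0.1094]
((516.1231689453125, -307.177490234375), (17.19536590576172, 12.730328559875488), 16.504186630249023)
((515.9899291992188, -308.42584228515625), 8.705636024475098)
plane [ 0.2443 -0.1387 -0.0745]
```

View pics/g15.png

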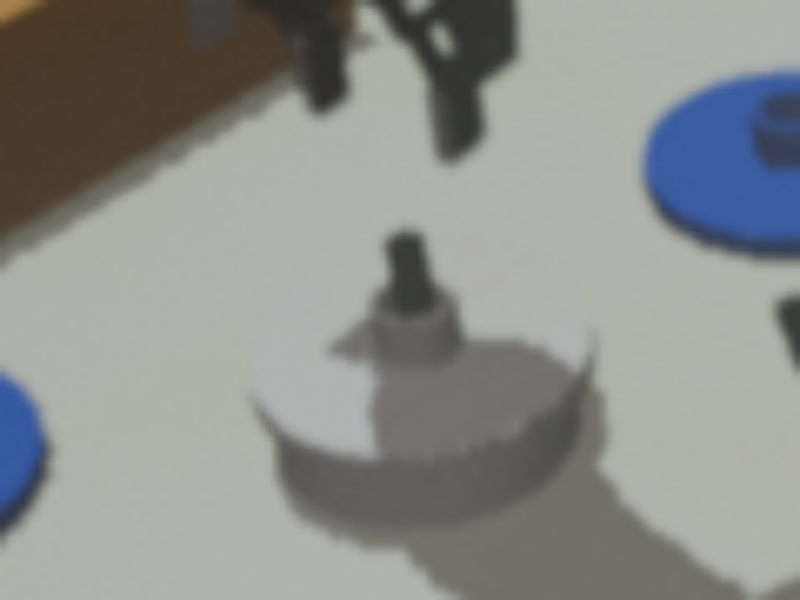

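The pair is seated level: plate at z 0.051, knob top at 0.109 (both as expected). I'll lower the open jaws to the collar.

```bash
python3 -m pendant '{"translation":[[-0.1,0.85,0],[-0.1,0.85,5],[-0.1,0.85,9],[-0.1,0.85,10.2],[-0.1,0.85,10.2]],"roll":[0,0,0,0,0],"hand":[0.75,0.75,0.75,0.75,0.75]}';python3 -m pendant '{"translation":[[0,0,0],[0,0,0]],"roll":[0,0],"hand":[0.75,0.75]}'; python3 -c "
from h import *
go(.516,-.311,.052,0)
p=grab_frame('scene')
cv2.imwrite('pics/g16.png',cv2.resize(p['frame'][130:220,130:250],(800,600)))"
```

```text
t: 24.9
tcp_pos: [0.5147, -0.3111, 0.0597]
tcp_rot: [3.141, 0.001, -0.001]
ft_force: [-0.1, 0.1, 0.2]
finger_gap: 0.751
t: 25.15
tcp_pos: [0.5158, -0.311, 0.0616]
tcp_rot: [3.14, -0.003, -0.0]
ft_force: [0.6, 0.4, 0.1]
finger_gap: 0.75
t 25.15 tcp [ 0.5158 -0.311   0.0616] yaw -0.03 F [0.5916 0.4435 0.1152] gap 0.750 -> trans cm [ 0.01 -0.    0.96] roll -0.03
```

View pics/g16.png

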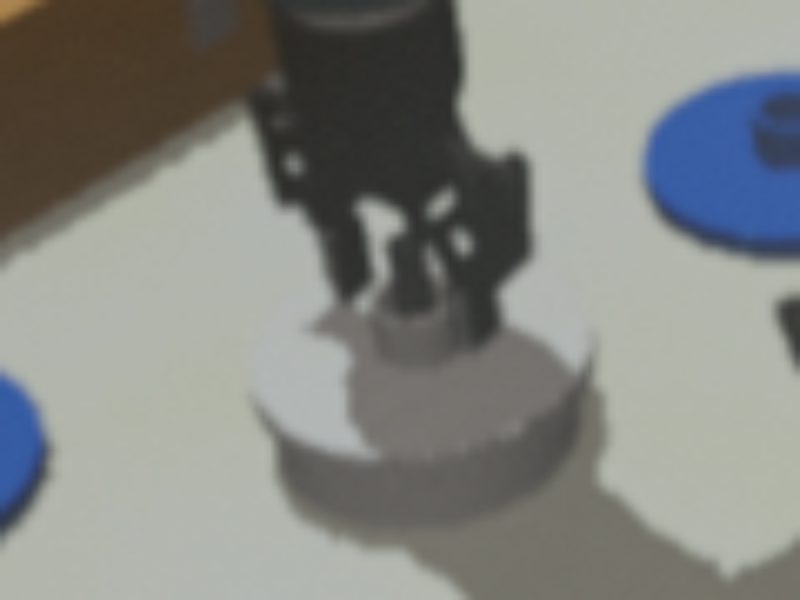

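The jaws are astride the collar at (415,335), and the knob stands free between them.

```bash
python3 -m pendant '{"translation":[[0,0,0.5],[0,0,0.9],[0,0,0.9],[0,0,0.9],[0,0,0.9]],"roll":[0,0,0,0,0],"hand":[0.75,0.7,0.6,0.52,0.4]}';python3 -m pendant '{"translation":[[0,0,0],[0,0,0],[0,0,0],[0,0,0]],"roll":[0,0,0,0],"hand":[0.3,0.3,0.25,0.25]}'; python3 -c "
from h import *
go(.516,-.311,.052,0)
p=grab_frame('scene')
cv2.imwrite('pics/g17.png',cv2.resize(p['frame'][130:220,130:250],(800,600)))"
```

```text
t: 25.82
tcp_pos: [0.5152, -0.3113, 0.0516]
tcp_rot: [3.14, -0.001, -0.0]
ft_force: [-0.8, -1.9, 2.9]
finger_gap: 0.451
t: 26.32
tcp_pos: [0.5152, -0.3113, 0.0516]
tcp_rot: [3.14, -0.001, -0.0]
ft_force: [-0.4, -4.5, 5.1]
finger_gap: 0.453
t 26.32 tcp [ 0.5152 -0.3113  0.0516] yaw -0.02 F [-0.4161 -4.4737  5.1079] gap 0.453 -> trans cm [ 0.08 -0.03 -0.04] roll -0.02
```

View pics/g17.png

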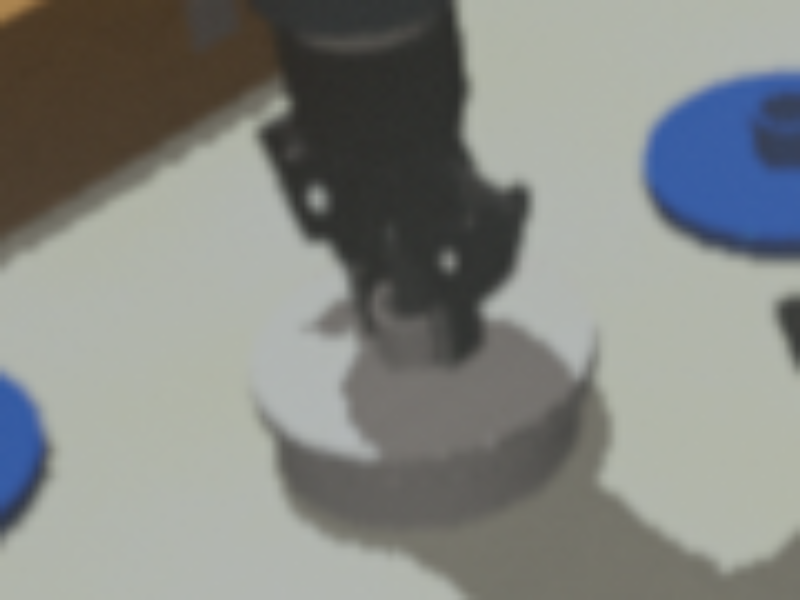

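The collar is gripped (gap 0.453, about 40 mm). There is a side force of −4.5 N, so I'll ease it off by shifting 0.7 mm toward −y, then lift slowly.

```bash
python3 -m pendant '{"translation":[[0,0.07,-0.1],[0,0.07,-0.2],[0,0.07,-0.4],[0,0.07,-0.4]],"roll":[0,0,0,0],"hand":[0.25,0.25,0.25,0.25]}'; python3 -m pendant '{"translation":[[0,0,-0.3],[0,0,-0.6],[0,0,-0.9],[0,0,-1.2],[0,0,-1.2]],"roll":[0,0,0,0,0],"hand":[0.25,0.25,0.25,0.25,0.25]}'; python3 -c "
from h import *
go(.516,-.311,.14,0)
p=grab_frame('scene')
cv2.imwrite('pics/g18.png',cv2.resize(p['frame'][130:220,130:250],(800,600)))"
```

```text
t: 26.88
tcp_pos: [0.5146, -0.3112, 0.0536]
tcp_rot: [-3.141, 0.001, -0.001]
ft_force: [0.8, -4.5, -3.7]
finger_gap: 0.449
t: 27.5
tcp_pos: [0.5149, -0.3108, 0.067]
tcp_rot: [-3.141, -0.0, -0.001]
ft_force: [0.2, 0.4, -2.2]
finger_gap: 0.446
t 27.50 tcp [ 0.5149 -0.3108  0.067 ] yaw -0.03 F [ 0.2377  0.3768 -2.1695] gap 0.446 -> trans cm [ 0.12  0.01 -7.3 ] roll -0.03
```

View pics/g18.png

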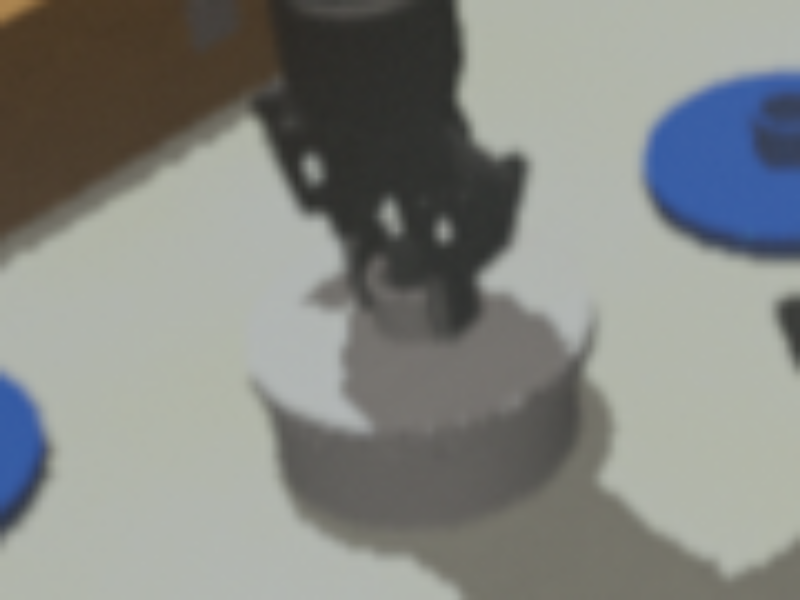

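```bash
python3 -m pendant '{"translation":[[0,0,-1],[0,0,-2],[0,0,-3],[0,0,-4],[0,0,-5]],"roll":[0,0,0,0,0],"hand":[0.25,0.25,0.25,0.25,0.25]}'; python3 -m pendant '{"translation":[[0,0,-1],[0,0,-2],[0,0,-3.5],[0,0,-5],[0,0,-5]],"roll":[0,0,0,0,0],"hand":[0.25,0.25,0.25,0.25,0.25]}';python3 -m pendant '{"translation":[[0,0,0],[0,0,0]],"roll":[0,0],"hand":[0.25,0.25]}'; python3 -c "
from h import *
go(.516,-.311,.14,0)
p=grab_frame('scene');C=cloud(p)
cv2.imwrite('pics/g19.png',cv2.resize(p['frame'][90:240,100:300],(800,600)))
for q in ('outer_lid','inner_lid','tin','inner_knob','roll','slide_case'):
  for r in regions_of(q,p)[:6]:
    P=C[r['region']&(p['z_map']>0)]
    if abs(np.median(P[:,0])-.53)<.06 and np.median(P[:,1])<.0 or q=='slide_case':
        z=np.percentile(P[:,2],[2,20,50,80,98]);print(q,round(r['confidence'],2),r['location'],len(P),z,np.median(P,0))
        Q=P[abs(P[:,2]-np.median(P[:,2]))<.005]
        A=np.c_[Q[:,:2],np.ones(len(Q))];print('plane',np.linalg.lstsq(A,Q[:,2],rcond=None)[0][:2], cv2.minEnclosingCircle(Q[:,:2].astype(np.float32)*1000))
"
```

```text
t: 28.18
tcp_pos: [0.5149, -0.3113, 0.1178]
tcp_rot: [3.142, -0.0, -0.001]
ft_force: [0.7, 0.2, -1.1]
finger_gap: 0.445
t: 28.8
tcp_pos: [0.5158, -0.3118, 0.1689]
tcp_rot: [3.14, -0.003, -0.001]
ft_force: [0.1, -0.8, -1.9]
finger_gap: 0.45
t: 29.05
tcp_pos: [0.5145, -0.3111, 0.1662]
tcp_rot: [-3.141, 0.001, -0.001]
ft_force: [0.3, -0.0, -1.8]
finger_gap: 0.447
t 29.05 tcp [ 0.5145 -0.3111  0.1662] yaw -0.04 F [ 0.3118 -0.0095 -1.7652] gap 0.447 -> trans cm [ 0.16 -0.01  2.62] roll -0.04
outer_lid 0.74 [154.4, 184.2] 1368 [0.1511 0.1642 0.166  0.1671 0.1902] [ 0.5338 -0.2936  0.166 ]
plane [-0.0049 -0.0025] ((516.7880249023438, -309.39849853515625), 78.92854309082031)
inner_lid 0.86 [183.3, 192.7] 1137 [0.0432 0.047  0.0483 0.0498 0.0905] [ 0.522  -0.3042  0.0483]
plane [-0.0023 -0.0011] ((515.0786743164062, -313.3087463378906), 73.79808044433594)
tin 0.57 [204.4, 194.6] 501 [-0.0001  0.0088  0.0212  0.0341  0.0443] [ 0.5651 -0.2662  0.0212]
plane [0.0096 0.0005] ((527.1817626953125, -302.3426513671875), 67.84661102294922)
inner_knob 0.58 [182.5, 193.7] 1078 [0.0451 0.0471 0.0484 0.0498 0.0899] [ 0.5217 -0.304   0.0484]
plane [-0.0007 -0.0005] ((515.0130615234375, -309.0581970214844), 71.51557159423828)
slide_case 0.96 [287.8, 397.0] 495 [0.0078 0.024  0.045  0.0469 0.0486] [0.5625 0.3223 0.045 ]
plane [-0.0254 -0.0121] ((547.8462524414062, 320.8594665527344), 30.829853057861328)
```

View pics/g19.png

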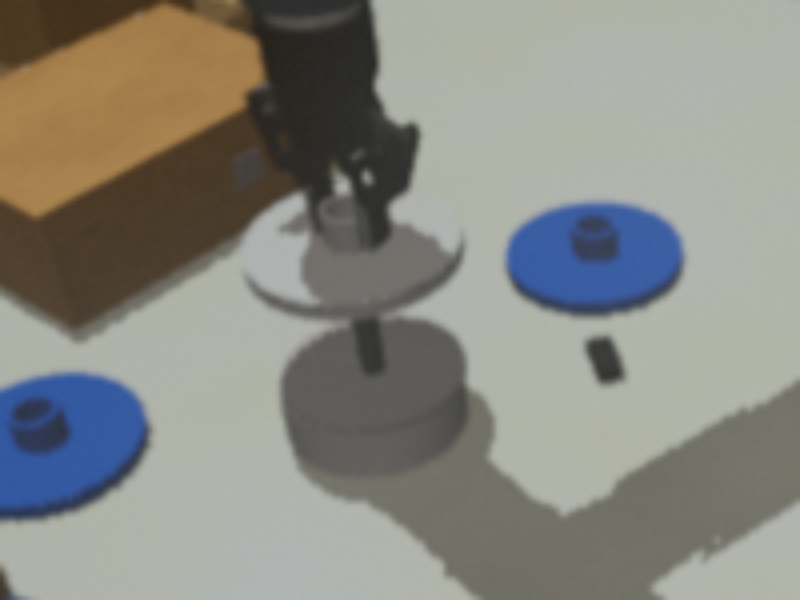

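The outer lid is held level at (352,250) with its skirt at z 0.151, well above the knob top at 0.109. The inner lid is seated and level on the tin at (372,370), with the flange top at 0.048. I'll let the arm settle, take one last overall picture and hand in.

```bash
python3 -m pendant '{"translation":[[0,0,0],[0,0,0],[0,0,0],[0,0,0],[0,0,0]],"roll":[0,0,0,0,0],"hand":[0.25,0.25,0.25,0.25,0.25]}'; python3 -c "
from h import *
p=grab_frame('scene');cv2.imwrite('pics/fin.png',cv2.resize(p['frame'],(800,600)))"
```

```text
t: 30.02
tcp_pos: [0.5148, -0.3113, 0.1669]
tcp_rot: [3.142, -0.0, -0.001]
ft_force: [-0.8, -0.0, -1.7]
finger_gap: 0.452
```

View pics/fin.png

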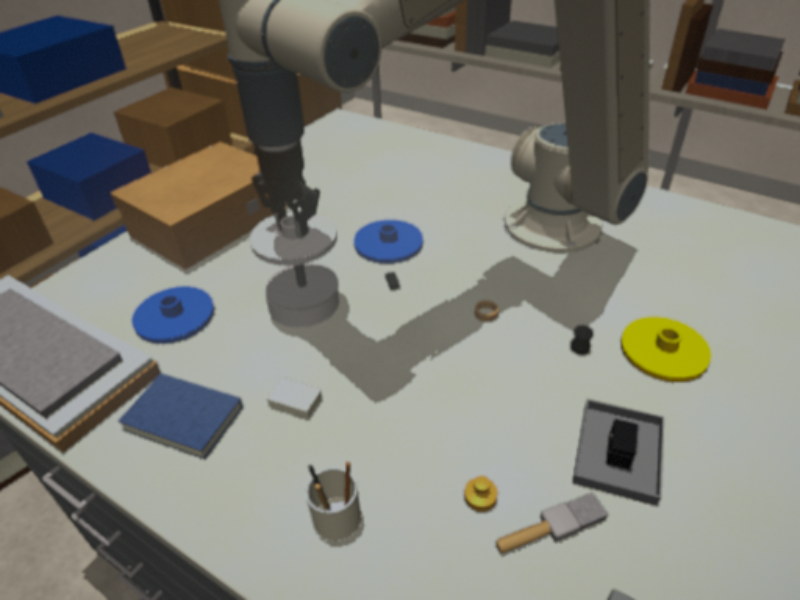

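The final picture shows the case in the tray (622,443), the inner lid on the tin (302,293), the outer lid in the air (293,238) and all bystanders where they started.

```bash
python3 -c "
from cell import *
print(hand_in()); print(get_obs()['t'])"
```

```text
the job is handed in; nothing more can be done
None
the job is handed in; nothing more can be done
```

The job is done and handed in at about 30 s of the 72 s. I laid the roll flat in the tin and stood the case upright in the tray. Then I lowered the nested lids onto the tin by the knob, let go, and lifted the outer lid alone by its collar, where it is still held.

**Last checks:**
- **Inner lid:** it is level, with the flange top at z 0.048 against an expected 0.049. It bottomed out exactly 35 mm above the height at which it was picked up.
- **Outer lid:** it is level, with the skirt at about 0.151, above the knob top at 0.109. The wrist carries about 1.7 N where the lid alone should weigh 1.3 N, and the readings wander by about 1 N.
- **Case and bystanders:** the case top is at 0.047, as it should be in the tray. The bystanders look unmoved in the picture.
- **Roll:** it is hidden under the lid now. It was last seen flat near the tin's centre before the lids went on.

**What went less smoothly:**
- **Hidden view:** right after I put the roll down, the arm hid it from the top camera, so I checked it in the scene camera a moment later.
- **Side force:** gripping the collar gave about 4.5 N sideways, which was gone once the lid came off.
- **Wrong detections:** the trained networks sometimes named the wrong thing, such as the loupe as the roll. I caught these by height and size.

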